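# Clamp the hook board down on the plank

## Task

Without lifting it, slide the white hook board back under the red bench clamp until its long edge lies flush against the wooden stop. Then turn the clamp's T-handle clockwise until the rubber pad touches the bare wood between the two hooks, and give it a quarter turn more and no further, so that the board is held for drilling but not marked. Leave the other things on the plank where they are and let go.

Things in the scene. Friction and masses are not known exactly. Their poses are not given: they have to be found in the camera images.
- stop: Fixed. Dark wooden stop batten 240 mm long (its y), 20 wide, 14 high. Origin on the plank straight below the clamp's spindle axis; z up, x points away from the robot into the clamp's throat. The board comes to rest on its face x = +35 mm (y within 120 mm). Behind it the clamp's red foot flange, x 57 to 119 mm, y within 45 mm, bolt heads 14 mm high. Turned up to 0.25 rad about z.
- clamp: Fixed. Red bench clamp, x, y and yaw as stop. 28 mm square column at x = +88 mm; 22 mm wide arm from it to the spindle, 64 to 88 mm above this origin; 38 mm round boss about the spindle, top (brass collar) 93 mm above this origin. The origin is 0 to 2 mm above the plank, as the column happens to be set, so the angle at which the pad touches is not known beforehand.
- screw (a joint): T-handle angle, rad, arbitrary zero; grows clockwise seen from above, lowering handle and pad 4 mm a turn. Starts at 0 to 2.5, pad 2.0 to 5.6 mm above the board's top level (half to 1.4 turns to go). Stays where left. Drag, felt only while turning: 0.06 N m (1.5 N at 42 mm out), and from the touch on it climbs, passing 0.23 N m some 0.7 rad on if turned at 1.4 rad/s, less if slower.
- handle (a point): Centre of the T-handle, on the spindle axis at mid-height of its level steel bar; about 129 mm above the plank at the start. Bar 8 mm thick with 13 mm ball ends, 121 mm long over all, through a head 23 mm in diameter, 24 mm high. Turns with the handle, x along the bar. About 25 mm is free below the bar, above boss and arm, so a fingertip can push it right round.
- bar_end (a point): Centre of one ball end of the T-bar, 54 mm from the spindle axis; turns with the handle.
- pad: The black rubber cap on the spindle's lower end, 22 mm in diameter, 9 mm high; it turns with the handle. It presses on the board with about 9 N a tenth of a turn past touch, 33 N at a quarter turn, 64 N at four tenths.
- pad_face (a point): Centre of the pad's flat underside.
- board: Loose white hook board lying hooks up: wood 260 mm long (y), 70 wide (x), 18 thick, about 0.4 kg. Origin: centre of underside. Steel hooks at y = -78 and 78 mm, plates 22 by 46, rise to 53 mm. Its +x edge goes against the stop. Starts with its origin 40 to 70 mm short of the spindle axis, up to 25 mm to either side, turned up to 0.18 rad; its sideways place is right as it starts (within 40 mm).
- board_corner_l (a point): +y end of the board's +x edge, at half its thickness (board frame 35, 130, 9 mm).
- board_corner_r (a point): -y end of the board's +x edge, at half its thickness (board frame 35, -130, 9 mm).
- organiser: Loose bystander: open blue plastic battery organiser with batteries, 100 by 160 by 38 mm, to the left (+y) of the board. Origin under its centre.
- tumbler: Loose bystander: steel tumbler, 72 mm in diameter, 105 mm high, to the right (-y) of the board. Origin under its centre.
- glasses_case: Loose bystander: dark red spectacles case, 62 by 158 by 38 mm, behind the stop on the right. Origin under its centre.
- hairbrush: Loose bystander: wooden hairbrush, 60 mm wide, 210 mm long, 28 mm high, bristles up, behind the stop on the left. Origin under its middle.

How it is judged:
By the outcome, as a careful person would: the job done as asked, in the order asked, and still so for the second after the job is handed in, with the robot touching nothing.
It also fails if it takes over 67 s, if anything falls off the work surface, if the arm or the gripper's body presses on something with over 40 N, if the wrist force passes 120 N, or if a joint passes its speed limit or range.

## Robot

A 6-joint arm with a two-finger parallel gripper is mounted at the origin on the work surface. World frame = base frame: x ahead of the robot, y to its left, z up, the work surface at z = 0. Lengths are in mm, angles in rad, forces in N, time in s.
With the tool pointing down it reaches from about 225 to 875 mm from the base axis. Payload 3.4 kg.
Tool frame: the origin (TCP) lies on the mounting face of the last link; the fingertips stand 173 mm ahead of it and the grasp point (between the pads) lies 155 mm ahead of it; z points along the fingers, y is the line along which they close (so a half turn about z gives the same grasp; the last joint's range is limited). The gripper opens to 85 mm and grips with 20 to 120 N. Pads are 22 mm wide; open, the fingers measure 114 mm over their backs; the gripper's body (76 mm by 85 mm) begins 54 mm behind the grasp point. The pads swing forward as they close: fully open they stand 13 mm farther back than shut.
Start: joints at [-1.342, 0.276, 1.505, -0, 1.361, -0.121], TCP at [197.055, -540.198, 404.728] pointing down, gripper open.
Joint ranges: [-2.89, 2.89], [-0.75, 2.08], [0.22, 2.7], [-1.18, 4.32], [0.11, 2.71], [-2.7, 2.7]. Speed limits (rad/s): [2.57, 2.57, 3.14, 3.14, 3.14, 3.14].

## Interface

Orientations are given as a 3x3 rotation matrix whose columns are the frame's x, y, z axes.
In Python, from station import bot gives the robot as it stands.
- The arm moves only by the shell command python3 -m handwheel 'ROWS' [OPENING] [FORCE]. ROWS is JSON, a list of rows, each a list of 6 numbers: the shift along the tool's x, y, z normalised to -1 to 1, where 1 is 100 mm, then the turn, a rotation vector about the tool's x, y, z normalised to -1 to 1, where 1 is 90 degrees. A call has 1 to 20 rows; each row is the pose to reach, as a shift and turn from the pose commanded when the call began, along the tool's axes at that moment; what a row does not reach only later rows make up. A row lasts 1/8 s, in which the tool goes at most 62.5 mm and 10.7 degrees, less where a joint would pass 70% of its speed; a pose out of reach is approached as far as the arm can. A call with a number of a shift or a turn outside -1 to 1 is refused whole. A call with a gripper value outside its range is refused whole. OPENING is the closure, from 0 (fully open) to 1 (shut), set as the call begins (- or left out, the last holds). The fingers move at their own pace and stop on an object; FORCE is the grip in N (left out, the last holds). Time passes only in rows, so rows that repeat a pose let the fingers close. It gives the time, the measured TCP pose, the force, the opening and the grip force at its end, in the units of the state.
- bot.state(): the state, without advancing time (a new reading comes with each control period).
- bot.get_image(name): name is "scene" or "side" or "wrist"; returns a dict with "frame" (400x640x3 uint8, red, green, blue), "z_map" (400x640 float32, mm along the optical axis (not along the pixel's ray), 0 where there is no reading), "camera_matrix" (3x3 intrinsics, pixels), "k1" (the pictures are not rectified: a ray, as slopes to the right and down, at radius r is drawn at 1 + k1 r^2 times it, then the intrinsics apply), "pose" (4x4, takes a point from camera to world coordinates); the wrist camera has in their place "mount" (4x4, takes a point from camera to tool coordinates, whose origin is the TCP and whose axes are the flange's). Camera axes: x right, y up, looking along -z (the intrinsics and any distortion apply to the point x, -y, -z); pixel columns grow to the right and rows downward; lengths in mm; the calibration is good to about 2 mm. A picture is of the moment at which its call begins: read the wrist's pose just before it.
- bot.finish_job(): hands the job in; it is judged then, once.
The state is a dict: "clock": time; "joints": joint angles; "dq": joint speeds; "tau": joint torques, N m; "ee_pos": TCP position; "orientation": TCP orientation; "ft_force": force on the tool from outside, world axes, zero at the start; "torque": the same for the moment, N m; "gripper_width": opening from 0.0 (shut) to 1.0 (fully open); "grip_force": force on a finger pad.
Only numpy, scipy, OpenCV 4.12 (cv2) and the standard library are available. Lean on these libraries where they do the work, as an engineer would, in place of code of your own. Each camera call takes 0.05 s, during which the arm holds its last target. There are 200 camera calls.

## Working session

There is one attempt and no reset: what is moved stays moved. The work goes in short steps, Python scripts to look and compute and a shell command to move; the robot and the scene stay as the last step left them, time stands still between calls to the robot, and variables do not carry over. Pictures are saved under pics/ and viewed, at most 10 in all, crops included, and the job is handed in when it is done.

```bash
ls; mkdir -p pics; cat > h.py <<'E'
import numpy as np, cv2
from station import bot
def grab(name):
    s=bot.state(); im=bot.get_image(name)
    if 'pose' in im: T=np.array(im['pose'])
    else:
        W=np.eye(4); W[:3,:3]=np.array(s['orientation']); W[:3,3]=s['ee_pos']; T=W@np.array(im['mount'])
    im['T']=T; return im
def cloud(im):
    K=np.array(im['camera_matrix']); k=im['k1']; z=im['z_map']
    h,w=z.shape; u,v=np.meshgrid(np.arange(w),np.arange(h))
    p=np.stack([u,v],-1).reshape(-1,1,2).astype(float)
    n=cv2.undistortPoints(p,K,np.array([k,0,0,0,0.])).reshape(h,w,2)
    P=np.stack([n[...,0]*z,-n[...,1]*z,-z],-1)
    P=P@im['T'][:3,:3].T+im['T'][:3,3]; P[z<=0]=np.nan
    return P
def proj(im,X):
    X=np.atleast_2d(X); c=(X-im['T'][:3,3])@im['T'][:3,:3]
    a=np.stack([c[:,0],-c[:,1],-c[:,2]],1)
    return cv2.projectPoints(a,np.zeros(3),np.zeros(3),np.array(im['camera_matrix']),np.array([im['k1'],0,0,0,0.]))[0].reshape(-1,2)
def save(im,fn): cv2.imwrite('pics/'+fn,im['frame'][...,::-1])
E
python3 - <<'E'
from h import *
import pickle
for n in ['scene','side']:
    im=grab(n); save(im,n+'0.png'); pickle.dump(im,open(n+'0.pkl','wb')); print(n,im['T'].round(2).tolist(),im['k1'])
s=bot.state(); print(s['clock'],np.round(s['orientation'],3).tolist(),s['ee_pos'],s['ft_force'])
E
```

```text
pics
scene [[0.51, -0.72, 0.47, 1105.94], [0.86, 0.44, -0.26, -213.61], [-0.02, 0.54, 0.84, 956.65], [0.0, 0.0, 0.0, 1.0]] -0.08180751072310863
side [[-0.92, 0.22, -0.34, 198.39], [-0.4, -0.5, 0.77, 1025.0], [-0.0, 0.84, 0.54, 770.16], [0.0, 0.0, 0.0, 1.0]] -0.10434524761550716
0.1 [[0.939, 0.343, -0.0], [0.343, -0.939, 0.002], [0.0, -0.002, -1.0]] [ 197.0101687  -540.00257213  403.91766438] [ 0.12587783 -0.52025053 -0.77470234]
```

View pics/scene0.png

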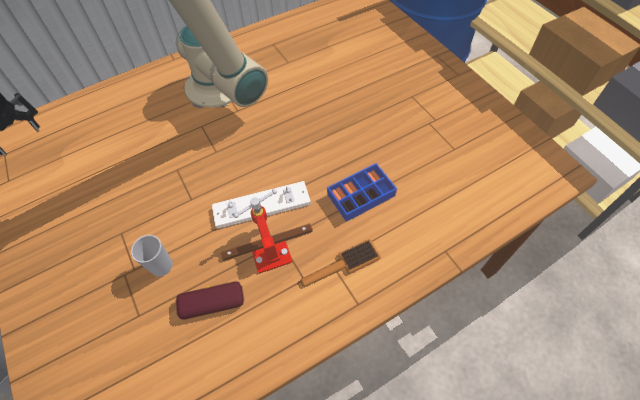

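View pics/side0.png

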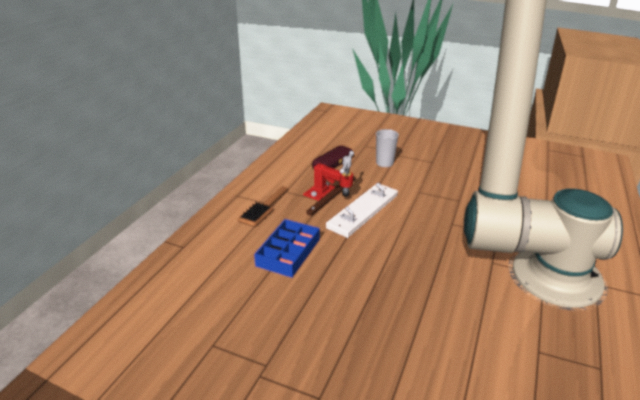

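The scene shows the board at about (262,205), the clamp boss at (258,210), stop from (223,255) to (311,229), organiser (362,190), tumbler (152,255), case (210,300) and brush (350,262).

```bash
python3 - <<'E'
from h import *
import pickle
im=pickle.load(open('scene0.pkl','rb')); P=cloud(im)
hsv=cv2.cvtColor(im['frame'],cv2.COLOR_RGB2HSV).astype(int); H,S,V=hsv[...,0],hsv[...,1],hsv[...,2]
def rect(n,m):
    p=P[m]; p=p[~np.isnan(p[:,0])]
    r=cv2.minAreaRect(p[:,:2].astype(np.float32)); print(n,len(p),np.round(r[0],1),np.round(r[1],1),round(r[2],1),'z',np.percentile(p[:,2],[1,50,99]).round(1)); return p
v,u=np.mgrid[:400,:640]
print('plank z',[P[y,x].round(1).tolist() for x,y in [(200,240),(300,260),(320,220),(330,300)]])
b=(u>205)&(u<318)&(v>178)&(v<232)
m=b&(S<40)&(V>170)&(abs(P[...,2]-18)<6); p=rect('board',m)
st=(u>215)&(u<318)&(v>220)&(v<265)&(V<130)&(abs(P[...,2]-14)<4); rect('stop',st)
red=(u>235)&(u<300)&(v>195)&(v<275)&((H<6)|(H>174))&(S>170)
for a,c in [(2,20),(60,92)]: rect('red%d'%a,red&(P[...,2]>a)&(P[...,2]<c))
bar=(u>225)&(u<290)&(v>180)&(v<225)&(P[...,2]>115)&(P[...,2]<140); p=rect('bar',bar)
print(p.round(0)[::3].tolist())
for n,bx in dict(org=(322,400,160,222),tumb=(128,175,232,280),case=(172,248,280,322),brush=(298,382,238,290)).items():
    m=(u>bx[0])&(u<bx[1])&(v>bx[2])&(v<bx[3])&(P[...,2]>8); rect(n,m)
c=cv2.resize(im['frame'][170:280,195:325],None,fx=6,fy=5.4,interpolation=cv2.INTER_CUBIC); cv2.imwrite('pics/c.png',c[...,::-1])
E
```

```text
plank z [[529.3, -264.1, 0.5], [712.5, -65.3, -3.6], [640.4, 36.3, -1.2], [842.2, -55.2, 1.7]]
board 1691 [554.8 -87.1] [257.7 146.3] 75.2 z [13.4 18.1 23. ]
stop 521 [ 648.4 -119.3] [236.   61.1] 78.5 z [10.2 13.6 17.3]
red2 536 [ 670.4 -122.9] [89.1 62.8] 78.7 z [ 3.2  7.9 19.8]
red60 388 [ 632.8 -116.3] [ 32.2 105.9] 78.0 z [63.  88.7 91.8]
bar 208 [ 583.2 -106.8] [ 25.2 118.8] 12.4 z [119.8 132.  139.5]
[[573.0, -52.0, 132.0], [574.0, -56.0, 132.0], [581.0, -50.0, 137.0], [576.0, -57.0, 132.0], [581.0, -51.0, 133.0], [578.0, -60.0, 133.0], [582.0, -54.0, 132.0], [576.0, -68.0, 131.0], [581.0, -62.0, 134.0], [583.0, -55.0, 130.0], [579.0, -71.0, 134.0], [581.0, -65.0, 132.0], [579.0, -77.0, 134.0], [582.0, -70.0, 133.0], [578.0, -82.0, 132.0], [581.0, -75.0, 131.0], [582.0, -69.0, 127.0], [578.0, -85.0, 130.0], [582.0, -79.0, 131.0], [572.0, -110.0, 139.0], [579.0, -90.0, 132.0], [584.0, -85.0, 133.0], [580.0, -101.0, 137.0], [582.0, -90.0, 131.0], [584.0, -83.0, 128.0], [586.0, -96.0, 138.0], [584.0, -88.0, 128.0], [590.0, -97.0, 139.0], [590.0, -103.0, 139.0], [586.0, -95.0, 123
[... 517 characters left out ...]
-132.0, 128.0], [592.0, -110.0, 116.0], [586.0, -142.0, 131.0], [590.0, -136.0, 131.0], [588.0, -147.0, 134.0], [591.0, -141.0, 133.0], [587.0, -152.0, 133.0], [591.0, -146.0, 132.0], [585.0, -161.0, 132.0], [589.0, -155.0, 133.0], [591.0, -149.0, 130.0], [590.0, -163.0, 138.0], [590.0, -156.0, 131.0], [591.0, -150.0, 126.0], [592.0, -162.0, 134.0], [594.0, -155.0, 131.0], [593.0, -163.0, 131.0], [592.0, -166.0, 129.0], [596.0, -159.0, 128.0]]
org 2053 [631.2 173.4] [162.5 103.1] 89.2 z [ 8.9 22.4 40.2]
tumb 1114 [ 544.9 -379. ] [70.8 69.6] 40.5 z [ 10.7  70.5 106.6]
case 1743 [ 699.9 -301.5] [157.2  66.3] 73.7 z [15.4 36.4 41.2]
brush 1205 [779.6  10. ] [207.8  60.4] 85.3 z [ 8.5 14.9 28.2]
```

View pics/c.png

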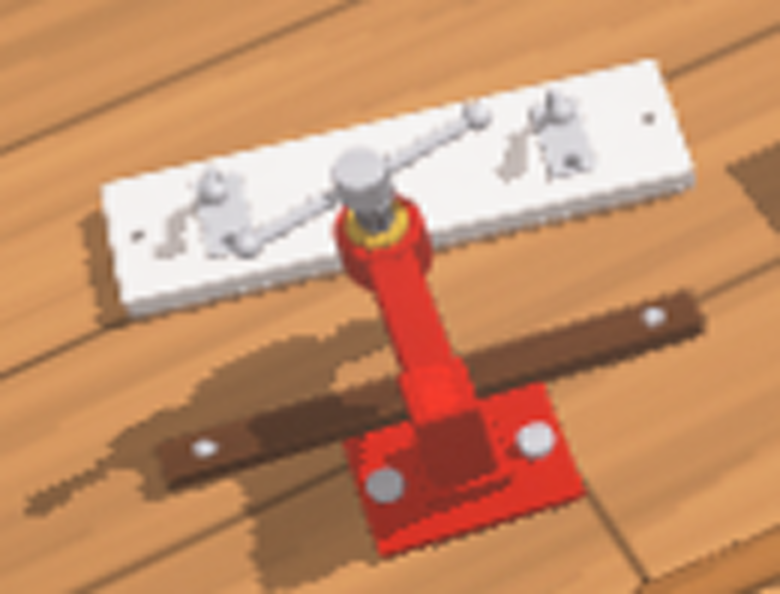

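The crop shows the board's top corners at about (103,187), (655,60), (690,178), (127,300), and the bar's balls at (245,243) and (477,114). Nothing stands between the board and the stop.

```bash
cat >> h.py <<'E'
def ray(im,uv,z):
    uv=np.array(uv,float).reshape(-1,1,2)
    n=cv2.undistortPoints(uv,np.array(im['camera_matrix']),np.array([im['k1'],0,0,0,0.])).reshape(-1,2)
    d=np.c_[n[:,0],-n[:,1],-np.ones(len(n))]@im['T'][:3,:3].T; o=im['T'][:3,3]
    return o+d*((z-o[2])/d[:,2])[:,None]
from scipy.spatial.transform import Rotation as Ro
def row(target_p,target_R,p0=None,R0=None):
    s=bot.state(); p0=np.array(s['ee_pos']) if p0 is None else p0; R0=np.array(s['orientation']) if R0 is None else R0
    d=R0.T@(np.array(target_p)-p0)/100; r=Ro.from_matrix(R0.T@target_R).as_rotvec()/(np.pi/2)
    return np.round(np.r_[d,r],3).tolist()
def toolR(yaw,tilt): # tool x along yaw, z down, leaning so that fingers point forward by tilt
    return Ro.from_euler('z',yaw).as_matrix()@Ro.from_euler('y',-tilt).as_matrix()@np.diag([1,-1,-1.])
E
python3 - <<'E'
from h import *
import pickle
im=pickle.load(open('scene0.pkl','rb'))
f=lambda q:(np.array(q)+.5)/[6,5.4]+[195,170]-.5
c=ray(im,f([(103,187),(655,60),(690,178),(127,300)]),18); print(c.round(1).tolist())
print([np.linalg.norm(c[i]-c[i-1]).round(1) for i in range(4)],c.mean(0).round(1))
print('yaw', -np.arctan2((c[2]-c[3])[0],(c[2]-c[3])[1]),-np.arctan2((c[1]-c[0])[0],(c[1]-c[0])[1]))
w=grab('wrist'); print(np.array(w['mount']).round(3).tolist(),w['camera_matrix'])
print(toolR(-.2,.5).round(2).tolist())
print('view', row([450,-90,404],toolR(-.2,.35)))
E
```

```text
[[455.3, -195.0, 18.0], [518.8, 56.2, 18.0], [589.1, 34.6, 18.0], [520.9, -210.8, 18.0]]
[np.float64(67.4), np.float64(259.1), np.float64(73.5), np.float64(254.7)] [521.  -78.8  18. ]
yaw -0.27122627838644336 -0.24752891911508088
[[-0.0, 0.954, 0.3, 77.916], [1.0, 0.0, 0.001, 0.387], [0.001, 0.3, -0.954, 30.159], [0.0, 0.0, 0.0, 1.0]] [[359.20754631   0.         314.36759417]
 [  0.         359.20754631 199.75030795]
 [  0.           0.           1.        ]]
[[0.86, -0.2, 0.47], [-0.17, -0.98, -0.1], [0.48, 0.0, -0.88]]
view [3.919, -3.36, 0.006, -0.062, 0.217, 0.346]
```

```bash
python3 - <<'E'
from h import *
R=toolR(-.2+np.pi,-.5); print(R.round(2).tolist())
t=np.array([425,-57,110.])-160*R[:,2]; print(t, row(t,R))
E
```

```text
[[-0.86, 0.2, 0.47], [0.17, 0.98, -0.1], [-0.48, 0.0, -0.88]]
[349.82096849 -41.76045585 250.4132099 ] [3.143, -4.155, 1.543, -0.41, -0.117, -1.606]
```

```bash
python3 -m handwheel '[[0.5,-0.5,0,0,0,0],[0.8,-1,0,0,0,0],[0.8,-1,0,0,0,0]]' 0
python3 -m handwheel '[[0.5,-0.5,0,0,0,0],[0.8,-1,0,0,0,0],[0.8,-1,0,0,0,0]]'
python3 -m handwheel '[[0.5,-0.5,0,0,0,0],[0.8,-1,0,0,0,0],[0.8,-1,0,0,0,0]]'
python3 -m handwheel '[[0.5,-0.5,0,0,0,-0.1],[0.7,-1,0,0,0,-0.2],[0.7,-1,0,0,0,-0.3],[0.7,-1,0,0,0,-0.4],[0.7,-1,0,0,0,-0.5],[0.7,-1,0,0,0,-0.6],[0.7,-1,0,0,0,-0.7],[0.7,-1,0,0,0,-0.8],[0.7,-1,0,0,0,-0.9],[0.7,-1,0,0,0,-1]]'
python3 - <<'E'
from h import *
R=toolR(-.2+np.pi,-.5)
t=np.array([425,-57,110.])-160*R[:,2]; print(t, row(t,R))
s=bot.state(); print(s['joints'],s['clock'])
E
```

```text
clock: 0.52
ee_pos: [238.2, -414.8, 404.4]
orientation: [[0.938, 0.345, -0.0], [0.345, -0.938, 0.003], [0.001, -0.003, -1.0]]
ft_force: [0.1, -0.7, 0.7]
gripper_width: 1.001
grip_force: 0.0
clock: 0.9
ee_pos: [278.9, -294.6, 404.7]
orientation: [[0.938, 0.346, -0.0], [0.346, -0.938, 0.001], [0.0, -0.001, -1.0]]
ft_force: [-0.8, -0.7, -0.3]
gripper_width: 1.007
grip_force: 0.0
clock: 1.27
ee_pos: [320.2, -174.1, 404.8]
orientation: [[0.938, 0.347, 0.0], [0.347, -0.938, 0.0], [0.0, -0.0, -1.0]]
ft_force: [0.9, -0.2, 0.6]
gripper_width: 1.001
grip_force: 0.0
clock: 2.52
ee_pos: [352.2, -60.1, 404.8]
orientation: [[-0.346, 0.938, 0.001], [0.938, 0.346, -0.002], [-0.002, 0.0, -1.0]]
ft_force: [0.4, -0.3, -0.1]
gripper_width: 1.003
grip_force: 0.0
[349.82096849 -41.76045585 250.4132099 ] [0.184, 0.041, 1.544, -0.162, -0.289, -0.634]
[-3.63769881e-01 -6.34668321e-02  1.90110523e+00 -1.40790623e-03
  1.30261913e+00 -7.16572485e-01] 2.525
```

```bash
python3 -m handwheel '[[0.1,0,0.4,-0.03,-0.05,-0.1],[0.18,0.04,0.9,-0.05,-0.09,-0.2],[0.18,0.04,1,-0.08,-0.14,-0.3],[0.18,0.04,1,-0.1,-0.18,-0.4],[0.18,0.04,1,-0.13,-0.23,-0.5],[0.18,0.04,1,-0.162,-0.289,-0.634],[0.18,0.04,1,-0.162,-0.289,-0.634],[0.18,0.04,1,-0.162,-0.289,-0.634]]'
python3 - <<'E'
from h import *
w=grab('wrist'); save(w,'w1.png')
import pickle; pickle.dump(w,open('w1.pkl','wb'))
E
```

```text
clock: 3.52
ee_pos: [349.5, -41.5, 304.9]
orientation: [[-0.859, 0.205, 0.468], [0.18, 0.979, -0.098], [-0.479, -0.0, -0.878]]
ft_force: [-0.6, 0.4, -0.1]
gripper_width: 0.999
grip_force: 0.0
```

View pics/w1.png

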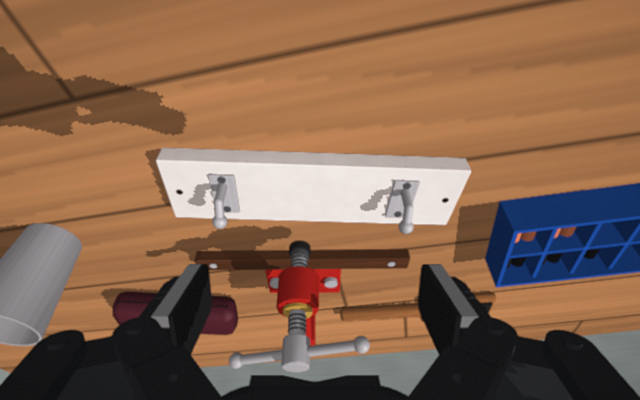

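The wrist view (image up = towards the robot) shows the board's top-face corners at (160,163), (469,172), (448,222), (176,217), the stop from (196,252) to (409,251), the pad at (299,246), and bar ends at (236,361) and (361,345).

```bash
python3 - <<'E'
from h import *
import pickle
w=pickle.load(open('w1.pkl','rb')); P=cloud(w)
hsv=cv2.cvtColor(w['frame'],cv2.COLOR_RGB2HSV).astype(int); H,S,V=hsv[...,0],hsv[...,1],hsv[...,2]
v,u=np.mgrid[:400,:640]
m=(S<40)&(V>150)&(abs(P[...,2]-18)<4)&(v<228)&(u>140)&(u<490)
m=cv2.morphologyEx(m.astype(np.uint8),cv2.MORPH_OPEN,np.ones((5,5)))>0
r=cv2.minAreaRect(P[m][:,:2].astype(np.float32)); print('board',r,np.nanmedian(P[m][:,2]))
c=ray(w,[(160,163),(469,172),(448,222),(176,217)],18); print(c.round(1).tolist(),c.mean(0))
m=(u>190)&(u<415)&(v>240)&(v<275)&(V<120)&(abs(P[...,2]-14)<3)
r=cv2.minAreaRect(P[m][:,:2].astype(np.float32)); print('stop',r)
print('bar ends',ray(w,[(236,361),(361,345)],129),P[361,236],P[345,361])
print('plank',P[280,150],P[120,300]); print('pad',[P[y,299].round(1).tolist() for y in (242,246,250)])
m=(u>265)&(u<345)&(v>262)&(v<300)&((H<6)|(H>174))&(S>150)&(P[...,2]<12)
E
```

```text
board ((519.37255859375, -77.24456787109375), (259.5305480957031, 71.39665985107422), 75.6965560913086) 18.275836524680628
[[458.2, -192.3, 18.0], [520.0, 55.1, 18.0], [582.7, 41.5, 18.0], [522.3, -211.2, 18.0]] [520.8102185 -76.7267533  18.       ]
stop ((627.9991455078125, -114.50135040283203), (239.00291442871094, 22.30209732055664), 79.44033813476562)
bar ends [[ 594.188939   -160.74742533  129.        ]
 [ 581.60929502  -52.31824926  129.        ]] [ 586.68614416 -157.43441791  131.87314126] [573.95309261 -51.72997512 132.06265033]
plank [ 643.18199083 -314.81552751    1.45137152] [452.97237075 -74.24717088   0.84629517]
pad [[574.4, -103.6, 25.4], [574.8, -103.6, 30.0], [575.4, -103.6, 34.4]]
```

```bash
cat >> h.py <<'E'
YAW=-.187; SP=np.array([584,-106.3,0]); XC=np.array([np.cos(YAW),np.sin(YAW),0]); YC=np.array([-np.sin(YAW),np.cos(YAW),0])
def push(xf,y,z,t=.45):
    R=toolR(YAW+np.pi,-t); tip=SP+(xf-11*np.cos(t))*XC+y*YC+[0,0,z]
    return tip-160*R[:,2],R
E
python3 - <<'E'
from h import *
p,R=push(-130,15,8); print(p,row(p,R)); q,_=push(-35,15,8); print(row(q,R,p,R)); print(bot.state()['joints'])
E
```

```text
[380.94160746 -52.61304329 152.07153638] [0.44, -0.047, 1.5, -0.005, 0.031, -0.011]
[-0.855, -0.0, 0.413, 0.0, 0.0, 0.0]
[-0.3558623  -0.09331839  2.27515652  0.15874524  0.47080828 -1.84450534]
```

```bash
python3 -m handwheel '[[0.15,-0.02,0.5,0,0.02,0],[0.3,-0.035,1,-0.005,0.031,-0.011],[0.3,-0.035,1,-0.005,0.031,-0.011],[0.3,-0.035,1,-0.005,0.031,-0.011]]' >/dev/null
python3 - <<'E'
from h import *
p,R=push(-130,15,8); s=bot.state(); print(p,s['ee_pos'],row(p,R))
E
```

```text
[380.94160746 -52.61304329 152.07153638] [369.73268322 -47.87911721 203.06638412] [0.115, -0.026, 0.511, 0.001, 0.0, 0.002]
```

```bash
python3 -m handwheel '[[0.06,-0.02,0.25,0,0,0],[0.115,-0.026,0.45,0,0,0],[0.115,-0.026,0.5,0,0,0],[0.115,-0.026,0.5,0,0,0]]'
python3 - <<'E'
from h import *
p,R=push(-40,15,8); s=bot.state(); print(row(p,R)); w=grab('wrist'); save(w,'w2.png')
E
```

```text
clock: 4.58
ee_pos: [386.3, -58.0, 172.2]
orientation: [[-0.893, 0.175, 0.414], [0.162, 0.985, -0.067], [-0.42, 0.008, -0.908]]
ft_force: [0.4, -0.2, 0.3]
gripper_width: 1.001
grip_force: 0.0
[-0.676, 0.032, 0.534, 0.007, -0.011, 0.004]
```

View pics/w2.png

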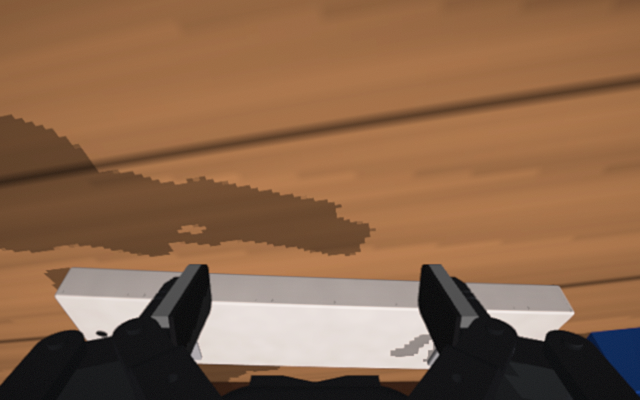

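The fingertips at (208,265) and (428,265) show at the board's back edge (~y 285 in image). The arm stopped 20 mm above the commanded pose, so I'll check the joints.

```bash
python3 - <<'E'
from h import *
s=bot.state(); print(np.round(s['joints'],3),np.round(s['dq'],3),s['ee_pos'],s['clock'],s['ft_force'])
R=np.array(s['orientation']); 
for o in (53,-53):
  t=np.array(s['ee_pos'])+160*R[:,2]-11*R[:,0]+R[:,1]*o; d=t-SP; print(d@XC,d@YC,t[2])
E
```

```text
[-0.372  0.255  2.4    0.961  0.108 -2.703] [ 0.003  0.002  0.011  0.016 -0.003 -0.004] [385.99474551 -57.83716604 172.02777109] 4.625 [-0.23650951 -0.36900862  0.67309051]
-127.09655419642982 65.73895894875764 31.794838299801402
-125.98180767770414 -40.25177649185027 30.945520362838064
```

```bash
python3 - <<'E'
from h import *
p,R=push(-130,15,30,.15); print(p,row(p,R))
E
```

```text
[424.8749222  -60.92569482 188.20337247] [-0.42, 0.039, 0.016, 0.007, 0.18, 0.005]
```

```bash
python3 -m handwheel '[[-0.1,0.01,0,0,0.04,0],[-0.2,0.02,0,0,0.08,0],[-0.3,0.03,0,0,0.13,0],[-0.4,0.04,0,0.003,0.18,0],[-0.42,0.04,0.016,0.007,0.18,0.005],[-0.42,0.04,0.016,0.007,0.18,0.005],[-0.42,0.04,0.016,0.007,0.18,0.005]]'
python3 - <<'E'
from h import *
p,R=push(-130,15,6,.15); print(p,row(p,R)); print(np.round(bot.state()['joints'],3))
E
```

```text
clock: 5.5
ee_pos: [423.4, -60.7, 186.5]
orientation: [[-0.971, 0.189, 0.143], [0.188, 0.982, -0.026], [-0.145, 0.002, -0.989]]
ft_force: [-0.4, -0.2, 0.1]
gripper_width: 0.997
grip_force: 0.0
[424.8749222  -60.92569482 164.20337247] [0.017, 0.001, 0.223, 0.001, -0.003, -0.002]
[-0.314  0.284  2.179  0.038  0.535 -1.726]
```

```bash
python3 -m handwheel '[[0.01,0,0.12,0,0,0],[0.017,0,0.22,0,0,0],[0.017,0,0.22,0,0,0]]'
python3 - <<'E'
from h import *
p0,R0=push(-130,15,6,.15)
s=bot.state(); p0=np.array(s['ee_pos']); R0=np.array(s['orientation'])
for x,t,z in [(-110,.17,6),(-90,.22,6.5),(-70,.28,7),(-50,.34,7.5),(-40,.38,8)]:
    print(x,row(*push(x,15,z,t),p0,R0))
E
```

```text
clock: 5.88
ee_pos: [425.6, -61.3, 163.5]
orientation: [[-0.972, 0.19, 0.141], [0.188, 0.982, -0.025], [-0.143, 0.002, -0.99]]
ft_force: [0.4, -0.5, -0.6]
gripper_width: 0.999
grip_force: 0.0
-110 [-0.159, 0.003, 0.021, 0.001, -0.017, -0.003]
-90 [-0.279, 0.003, 0.049, 0.001, -0.049, -0.003]
-70 [-0.384, 0.004, 0.083, 0.001, -0.087, -0.003]
-50 [-0.49, 0.004, 0.123, 0.0, -0.125, -0.003]
-40 [-0.529, 0.004, 0.146, 0.0, -0.151, -0.003]
```

```bash
python3 -m handwheel '[[-0.08,0.002,0.01,0,-0.009,-0.001],[-0.16,0.003,0.021,0,-0.017,-0.003],[-0.22,0.003,0.035,0,-0.033,-0.003],[-0.28,0.003,0.049,0,-0.049,-0.003],[-0.33,0.004,0.066,0,-0.068,-0.003],[-0.384,0.004,0.083,0,-0.087,-0.003],[-0.437,0.004,0.103,0,-0.106,-0.003],[-0.49,0.004,0.123,0,-0.125,-0.003],[-0.529,0.004,0.146,0,-0.151,-0.003],[-0.529,0.004,0.146,0,-0.151,-0.003]]'
python3 - <<'E'
from h import *
s=bot.state(); p0=np.array(s['ee_pos']); R0=np.array(s['orientation']); print(np.round(s['joints'],3))
for o in (53,-53):
  t=p0+160*R0[:,2]-11*R0[:,0]+R0[:,1]*o; d=t-SP; print(d@XC,d@YC,t[2])
for x in (-35,-30): print(x,row(*push(x,15,8,.38),p0,R0))
im=grab('scene'); P=cloud(im); c=cv2.resize(im['frame'][170:280,195:325],None,fx=6,fy=5.4,interpolation=cv2.INTER_CUBIC); cv2.imwrite('pics/c2.png',c[...,::-1])
E
```

```text
clock: 7.12
ee_pos: [480.3, -71.6, 158.2]
orientation: [[-0.91, 0.186, 0.37], [0.172, 0.983, -0.07], [-0.376, -0.0, -0.927]]
ft_force: [-1.1, -1.0, -1.1]
gripper_width: 0.998
grip_force: 0.0
[-0.31   0.377  2.195  0.242  0.192 -1.922]
-37.94771170934573 67.77796495499776 14.036929330521861
-37.96537019062486 -38.22203207589391 14.054751479566132
-35 [-0.029, 0.002, 0.029, -0.0, 0.004, -0.0]
-30 [-0.075, 0.002, 0.048, -0.0, 0.004, -0.0]
```

View pics/c2.png

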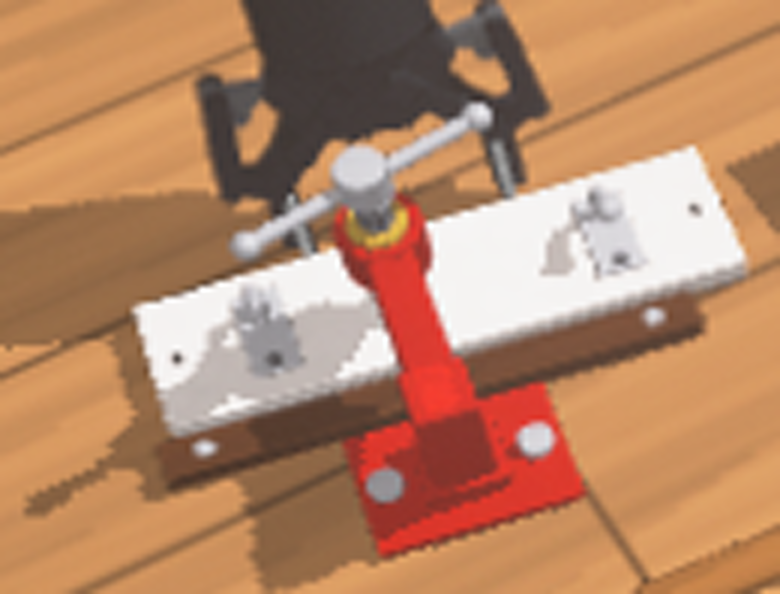

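The board has slid in, close to parallel with the stop. Next I creep until the stop's reaction shows in the force.

```bash
f(){ grep -E 'pos|force: \['; }
python3 -m handwheel '[[-0.015,0.001,0.015,0,0,0],[-0.03,0.002,0.02,0,0,0]]' | f
python3 -m handwheel '[[-0.015,0,0.006,0,0,0],[-0.02,0,0.008,0,0,0]]' | f
python3 -m handwheel '[[-0.01,0,0.004,0,0,0],[-0.02,0,0.008,0,0,0]]' | f
```

```text
ee_pos: [482.6, -71.5, 157.2]
ft_force: [-5.1, 0.7, 3.0]
ee_pos: [484.8, -71.9, 157.1]
ft_force: [-6.4, 0.9, 4.8]
ee_pos: [485.5, -71.9, 156.8]
ft_force: [-11.8, 0.3, 8.4]
```

```bash
f(){ grep -E 'pos|force: \['; }
python3 -m handwheel '[[-0.01,0,0.004,0,0,0],[-0.02,0,0.008,0,0,0],[-0.02,0,0.008,0,0,0]]' | f
python3 - <<'E'
from h import *
s=bot.state(); print(np.round(s['joints'],3),s['torque'])
w=grab('wrist'); save(w,'w3.png')
for n in ('scene','side'):
  im=grab(n); P=cloud(im)
  hsv=cv2.cvtColor(im['frame'],cv2.COLOR_RGB2HSV).astype(int)
  m=(hsv[...,1]<40)&(hsv[...,2]>150)&(abs(P[...,2]-18)<5)&(abs(P[...,0]-580)<100)&(abs(P[...,1]+90)<160)
  m=cv2.morphologyEx(m.astype(np.uint8),cv2.MORPH_OPEN,np.ones((3,3)))>0
  print(n,cv2.minAreaRect(P[m][:,:2].astype(np.float32)))
E
```

```text
ee_pos: [486.1, -71.9, 156.3]
ft_force: [-14.5, 1.1, 11.2]
[-0.307  0.386  2.18   0.223  0.209 -1.901] [-0.18706599  1.53938879 -0.40201155]
scene ((586.721435546875, -88.9627685546875), (259.64703369140625, 73.41069030761719), 78.79642486572266)
side ((597.2176513671875, -49.440696716308594), (186.03091430664062, 79.53079986572266), 79.01628875732422)
```

View pics/w3.png

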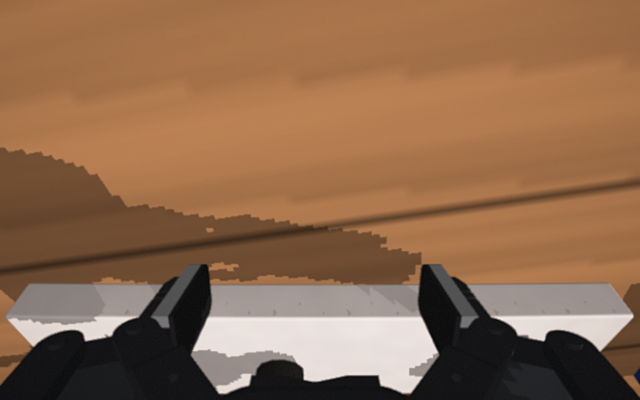

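The board's back edge lies level with the fingertips, and the scene fit gives a centre of (586.7,-89) and yaw -0.196. That matches flush, and the push now meets a firm reaction. Next I back off and go to the handle.

```bash
python3 - <<'E'
from h import *
import pickle
s=bot.state(); p=np.array(s['ee_pos']); R=np.array(s['orientation'])
print(row(p-45*XC,R)); print(row(p-45*XC+[0,0,80],R)); 
Rv=toolR(YAW+np.pi,0)
print(row([480,-81,270],Rv))
im=pickle.load(open('scene0.pkl','rb')); f=lambda q:(np.array(q)+.5)/[6,5.4]+[195,170]-.5
c=ray(im,f([(245,243),(477,114)]),129); print(c, np.degrees(np.arctan2(*(c[1]-c[0])[[1,0]])),c.mean(0))
E
```

```text
[0.419, 0.0, -0.165, 0.0, 0.0, 0.0]
[0.126, 0.002, -0.909, 0.0, 0.0, 0.0]
[-0.377, -0.099, -1.074, 0.001, 0.239, 0.0]
[[ 588.16865763 -160.01206154  129.        ]
 [ 576.18685162  -51.57009097  129.        ]] 96.3050637966588 [ 582.17775463 -105.79107625  129.        ]
```

```bash
python3 -m handwheel '[[0.1,0,-0.04,0,0,0],[0.25,0,-0.1,0,0,0],[0.42,0,-0.165,0,0,0],[0.42,0,-0.165,0,0,0],[0.28,0,-0.5,0,0,0],[0.13,0,-0.91,0,0,0],[0.13,0,-0.91,0,0.12,0],[0.13,0,-0.91,0,0.239,0],[0.13,0,-0.91,0,0.239,0]]' 1 20
python3 - <<'E'
from h import *
Rv=toolR(YAW+np.pi,0); a=np.radians(141)
t=SP+42*np.array([np.cos(a),np.sin(a),0])
print(row(t+[0,0,340],Rv),np.round(bot.state()['joints'],2))
E
```

```text
clock: 9.57
ee_pos: [446.8, -65.1, 237.3]
orientation: [[-0.983, 0.185, 0.014], [0.185, 0.983, -0.003], [-0.014, -0.0, -1.0]]
ft_force: [1.1, -0.0, 0.1]
gripper_width: -0.003
grip_force: 0.0
[-1.07, 0.047, -1.012, -0.0, 0.009, 0.001] [-0.3   0.26  2.01  0.    0.86 -1.69]
```

```bash
python3 -m handwheel '[[0,0,-0.5,0,0,0],[0,0,-1,0,0,0],[-0.5,0.02,-1,0,0.009,0],[-1,0.047,-1,0,0.009,0],[-1,0.047,-1,0,0.009,0],[-1,0.047,-1,0,0.009,0]]'
python3 - <<'E'
from h import *
Rv=toolR(YAW+np.pi,0); a=np.radians(141)
t=SP+42*np.array([np.cos(a),np.sin(a),0])
print(row(t+[0,0,281],Rv),np.round(bot.state()['joints'],2))
w=grab('wrist'); save(w,'w4.png')
print(proj(w,[SP+[0,0,130], SP+[-6,54,129],t+[0,0,165]]))
E
```

```text
clock: 10.32
ee_pos: [542.0, -78.0, 336.7]
orientation: [[-0.983, 0.185, -0.006], [0.185, 0.983, 0.002], [0.006, 0.001, -1.0]]
ft_force: [-0.5, 0.3, -0.9]
gripper_width: -0.006
grip_force: 0.0
[-0.099, -0.001, 0.557, 0.0, -0.004, 0.001] [-0.27  0.28  1.67  0.    1.19 -1.65]
[[278.48146939 312.78638119]
 [370.29664524 287.30910234]
 [313.06803912 288.0959584 ]]
```

View pics/w4.png

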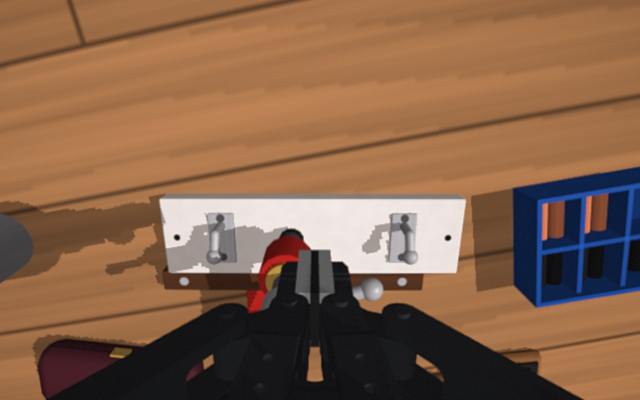

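The ball end is at (371,288), as predicted at (370,287), so the spindle calibration is good. The stop sits tight along the board with no gap. Next I lower the shut fingers beside the bar.

```bash
cat >> h.py <<'E'
def cpos(chi,z=281,r=42): # peg centre, chi deg in tool axes (x=-XC,y=YC)
    a=np.radians(chi); return SP+r*(-np.cos(a)*XC+np.sin(a)*YC)+[0,0,z]
def chinow():
    s=bot.state(); d=np.array(s['ee_pos'])+173*np.array(s['orientation'])[:,2]-SP; x,y=-d@XC,d@YC
    F=np.array(s['ft_force']); T=(d[0]*F[1]-d[1]*F[0])/1000
    return round(np.degrees(np.arctan2(y,x))%360,1),round(np.hypot(x,y),1),round(d[2],1),np.round(F,1).tolist(),'T',round(T,3)
def arc(c0,cs,r=42):
    f=lambda c:r/100*np.array([np.cos(np.radians(c)),np.sin(np.radians(c))])
    print('['+','.join('[%.3f,%.3f,0,0,0,0]'%tuple(f(c)-f(c0)) for c in cs)+']')
E
python3 - <<'E'
from h import *
print(row(cpos(30),toolR(YAW+np.pi,0)))
arc(30,range(40,160,10))
E
```

```text
[-0.11, 0.01, 0.559, 0.0, -0.004, 0.001]
[[-0.042,0.060,0,0,0,0],[-0.094,0.112,0,0,0,0],[-0.154,0.154,0,0,0,0],[-0.220,0.185,0,0,0,0],[-0.291,0.204,0,0,0,0],[-0.364,0.210,0,0,0,0],[-0.437,0.204,0,0,0,0],[-0.507,0.185,0,0,0,0],[-0.574,0.154,0,0,0,0],[-0.634,0.112,0,0,0,0],[-0.685,0.060,0,0,0,0],[-0.727,0.000,0,0,0,0]]
```

```bash
python3 -m handwheel '[[-0.11,0.01,0.2,0,-0.004,0],[-0.11,0.01,0.45,0,-0.004,0],[-0.11,0.01,0.559,0,-0.004,0],[-0.11,0.01,0.559,0,-0.004,0]]' >/dev/null
python3 -c "from h import *; print(chinow())"
python3 -m handwheel '[[-0.042,0.06,0,0,0,0],[-0.094,0.112,0,0,0,0],[-0.154,0.154,0,0,0,0],[-0.22,0.185,0,0,0,0]]' | grep force
python3 -c "from h import *; print(chinow()); arc(70,range(80,160,10)); arc(150,range(160,250,10))"
```

```text
(np.float64(30.0), np.float64(42.0), np.float64(108.3), [0.0, -0.1, -0.2], 'T', np.float64(0.003))
ft_force: [-1.4, -0.6, 0.8]
grip_force: 1.0
(np.float64(71.7), np.float64(41.8), np.float64(108.8), [-1.4, -0.6, 0.8], 'T', np.float64(0.06))
[[-0.071,0.019,0,0,0,0],[-0.144,0.025,0,0,0,0],[-0.217,0.019,0,0,0,0],[-0.287,0.000,0,0,0,0],[-0.354,-0.031,0,0,0,0],[-0.414,-0.073,0,0,0,0],[-0.465,-0.125,0,0,0,0],[-0.507,-0.185,0,0,0,0]]
[[-0.031,-0.066,0,0,0,0],[-0.050,-0.137,0,0,0,0],[-0.056,-0.210,0,0,0,0],[-0.050,-0.283,0,0,0,0],[-0.031,-0.354,0,0,0,0],[0.000,-0.420,0,0,0,0],[0.042,-0.480,0,0,0,0],[0.094,-0.532,0,0,0,0],[0.154,-0.574,0,0,0,0]]
```

Measured torque is 0.06 N m, exactly the free drag. Sweeping on.

```bash
python3 -m handwheel '[[-0.071,0.019,0,0,0,0],[-0.144,0.025,0,0,0,0],[-0.217,0.019,0,0,0,0],[-0.287,0,0,0,0,0],[-0.354,-0.031,0,0,0,0],[-0.414,-0.073,0,0,0,0],[-0.465,-0.125,0,0,0,0],[-0.507,-0.185,0,0,0,0]]' >/dev/null
python3 -c "from h import *; print(chinow())"
python3 -m handwheel '[[-0.031,-0.066,0,0,0,0],[-0.05,-0.137,0,0,0,0],[-0.056,-0.21,0,0,0,0],[-0.05,-0.283,0,0,0,0],[-0.031,-0.354,0,0,0,0]]' >/dev/null
python3 - <<'E'
from h import *
print(chinow())
w=grab('wrist'); cv2.imwrite('pics/w5.png',cv2.resize(w['frame'][200:400,160:480],None,fx=2,fy=2)[...,::-1])
for k in range(200,380,30): arc(k,(k+10,k+20,k+30))
E
```

```text
(np.float64(151.6), np.float64(43.5), np.float64(108.9), [-1.7, 1.6, 0.1], 'T', np.float64(0.087))
(np.float64(200.1), np.float64(43.6), np.float64(108.8), [0.4, 1.7, -0.1], 'T', np.float64(0.072))
[[0.031,-0.066,0,0,0,0],[0.073,-0.126,0,0,0,0],[0.125,-0.178,0,0,0,0]]
[[0.060,-0.042,0,0,0,0],[0.126,-0.073,0,0,0,0],[0.197,-0.092,0,0,0,0]]
[[0.073,-0.006,0,0,0,0],[0.146,-0.000,0,0,0,0],[0.217,0.019,0,0,0,0]]
[[0.066,0.031,0,0,0,0],[0.126,0.073,0,0,0,0],[0.178,0.125,0,0,0,0]]
[[0.042,0.060,0,0,0,0],[0.073,0.126,0,0,0,0],[0.092,0.197,0,0,0,0]]
[[0.006,0.073,0,0,0,0],[0.000,0.146,0,0,0,0],[-0.019,0.217,0,0,0,0]]
```

```bash
c(){ python3 -c "from h import *; print(chinow())"; }
python3 -m handwheel '[[0.031,-0.066,0,0,0,0],[0.073,-0.126,0,0,0,0],[0.125,-0.178,0,0,0,0]]' >/dev/null; c
python3 -m handwheel '[[0.06,-0.042,0,0,0,0],[0.126,-0.073,0,0,0,0],[0.197,-0.092,0,0,0,0]]' >/dev/null; c
```

```text
(np.float64(229.2), np.float64(42.6), np.float64(108.7), [1.6, 2.5, 0.6], 'T', np.float64(0.111))
(np.float64(258.4), np.float64(42.7), np.float64(109.0), [1.5, 0.4, -0.2], 'T', np.float64(0.064))
```

```bash
c(){ python3 -c "from h import *; print(chinow())"; }
python3 -m handwheel '[[0.073,-0.006,0,0,0,0],[0.146,0,0,0,0,0],[0.217,0.019,0,0,0,0]]' >/dev/null; c
```

```text
(np.float64(288.3), np.float64(41.9), np.float64(108.9), [2.2, 0.1, -0.1], 'T', np.float64(0.08))
```

```bash
c(){ python3 -c "from h import *; print(chinow())"; }
python3 -m handwheel '[[0.066,0.031,0,0,0,0],[0.126,0.073,0,0,0,0],[0.178,0.125,0,0,0,0]]' >/dev/null; c
```

```text
(np.float64(319.6), np.float64(41.6), np.float64(108.7), [1.1, -2.4, 0.1], 'T', np.float64(0.11))
```

```bash
c(){ python3 -c "from h import *; print(chinow()); arc(350,[360,370]); arc(370,[380,390]); arc(390,[400,410]); arc(410,[420,430]);arc(430,[440,450])"; }
python3 -m handwheel '[[0.042,0.06,0,0,0,0],[0.073,0.126,0,0,0,0],[0.092,0.197,0,0,0,0]]' >/dev/null; c
```

```text
(np.float64(350.1), np.float64(41.3), np.float64(108.6), [0.2, -3.1, 0.0], 'T', np.float64(0.127))
[[0.006,0.073,0,0,0,0],[0.000,0.146,0,0,0,0]]
[[-0.019,0.071,0,0,0,0],[-0.050,0.137,0,0,0,0]]
[[-0.042,0.060,0,0,0,0],[-0.094,0.112,0,0,0,0]]
[[-0.060,0.042,0,0,0,0],[-0.126,0.073,0,0,0,0]]
[[-0.071,0.019,0,0,0,0],[-0.144,0.025,0,0,0,0]]
```

```bash
c(){ python3 -c "from h import *; print(chinow())"; }
python3 -m handwheel '[[0.006,0.073,0,0,0,0],[0,0.146,0,0,0,0]]' >/dev/null; c
```

```text
(np.float64(10.8), np.float64(41.5), np.float64(108.5), [-0.1, -2.4, 0.6], 'T', np.float64(0.094))
```

```bash
c(){ python3 -c "from h import *; print(chinow())"; }
python3 -m handwheel '[[-0.019,0.071,0,0,0,0],[-0.05,0.137,0,0,0,0]]' >/dev/null; c
```

```text
(np.float64(31.2), np.float64(41.6), np.float64(108.5), [-1.3, -2.3, -0.1], 'T', np.float64(0.109))
```

```bash
c(){ python3 -c "from h import *; print(chinow())"; }
python3 -m handwheel '[[-0.042,0.06,0,0,0,0],[-0.094,0.112,0,0,0,0]]' >/dev/null; c
```

```text
(np.float64(51.4), np.float64(41.7), np.float64(108.5), [-1.8, -1.6, 0.4], 'T', np.float64(0.098))
```

```bash
c(){ python3 -c "from h import *; print(chinow())"; }
python3 -m handwheel '[[-0.06,0.042,0,0,0,0],[-0.126,0.073,0,0,0,0]]' >/dev/null; c
```

```text
(np.float64(71.1), np.float64(41.9), np.float64(108.4), [-3.5, -2.2, 0.4], 'T', np.float64(0.16))
```

```bash
c(){ python3 -c "from h import *; print(chinow()); [arc(k,[k+10,k+20]) for k in range(90,190,20)]"; }
python3 -m handwheel '[[-0.071,0.019,0,0,0,0],[-0.144,0.025,0,0,0,0]]' >/dev/null; c
```

```text
(np.float64(90.2), np.float64(42.1), np.float64(108.4), [-5.8, -0.1, 1.4], 'T', np.float64(0.238))
[[-0.073,-0.006,0,0,0,0],[-0.144,-0.025,0,0,0,0]]
[[-0.066,-0.031,0,0,0,0],[-0.126,-0.073,0,0,0,0]]
[[-0.052,-0.052,0,0,0,0],[-0.094,-0.112,0,0,0,0]]
[[-0.031,-0.066,0,0,0,0],[-0.050,-0.137,0,0,0,0]]
[[-0.006,-0.073,0,0,0,0],[0.000,-0.146,0,0,0,0]]
```

```bash
c(){ python3 -c "from h import *; print(chinow())"; }
python3 -m handwheel '[[-0.073,-0.006,0,0,0,0],[-0.144,-0.025,0,0,0,0]]' >/dev/null; c
```

```text
(np.float64(108.1), np.float64(42.4), np.float64(108.1), [-7.7, 2.5, 2.2], 'T', np.float64(0.335))
```

```bash
c(){ python3 -c "from h import *; print(chinow())"; }
python3 -m handwheel '[[-0.066,-0.031,0,0,0,0],[-0.126,-0.073,0,0,0,0]]' >/dev/null; c
```

```text
(np.float64(127.2), np.float64(42.7), np.float64(108.0), [-5.9, 5.2, 1.2], 'T', np.float64(0.333))
```

```bash
python3 - <<'E'
from h import *
print(chinow(),bot.state()['clock'])
w=grab('wrist'); print(chinow())
im=grab('scene'); P=cloud(im)
for c in (bot.state()['torque'],): print(c)
for z in (122,):
  a=SP+[0,0,z]; pr=proj(w,a)[0]; print(pr)
a=cv2.resize(w['frame'][200:400,160:480],None,fx=1.25,fy=1.25); b=cv2.resize(im['frame'][150:250,200:328],None,fx=4,fy=4,interpolation=cv2.INTER_CUBIC)
W=np.zeros((400,912,3),np.uint8); W=np.zeros((590,640,3),np.uint8)
W[:250,:400]=a; W[250:590,:512]=b[:340]
cv2.imwrite('pics/w6.png',W[...,::-1])
E
```

```text
(np.float64(127.2), np.float64(42.7), np.float64(108.0), [-5.9, 5.2, 1.2], 'T', np.float64(0.333)) 16.675
(np.float64(129.5), np.float64(43.1), np.float64(108.0), [-1.8, 1.5, -0.2], 'T', np.float64(0.098))
[0.27299091 0.29334667 0.05925351]
[224.88683829 222.02680217]
```

View pics/w6.png

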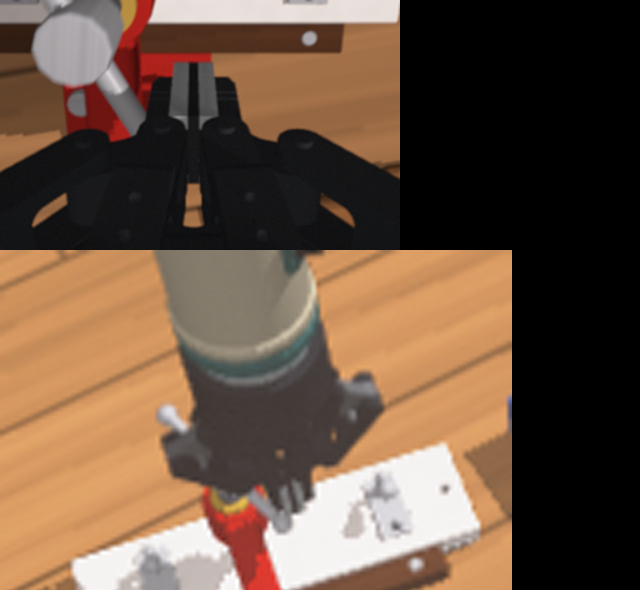

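```bash
python3 - <<'E'
from h import *
import pickle
im=pickle.load(open('scene0.pkl','rb'))
c=ray(im,[(270.4,217.6),(241.5,190.4)],124); d=c[0]-c[1]; print(c,np.linalg.norm(d),c.mean(0))
x,y=-d@XC,d@YC; print('bar chi',np.degrees(np.arctan2(y,x))%360)
arc(130,[136,142,142]);arc(130,[135,140,140]);arc(130,[128,120,100])
E
```

```text
[[ 635.41252036  -92.33318478  124.        ]
 [ 530.3301765  -118.63511995  124.        ]] 108.32400834629254 [ 582.87134843 -105.48415236  124.        ]
bar chi 155.23335932109245
[[-0.032,-0.030,0,0,0,0],[-0.061,-0.063,0,0,0,0],[-0.061,-0.063,0,0,0,0]]
[[-0.027,-0.025,0,0,0,0],[-0.052,-0.052,0,0,0,0],[-0.052,-0.052,0,0,0,0]]
[[0.011,0.009,0,0,0,0],[0.060,0.042,0,0,0,0],[0.197,0.092,0,0,0,0]]
```

The bar is now at χ=155°, with its ball ends 108 mm apart as they should be. The torque began to climb at a bar angle of about 72–85°, so a quarter turn more ends at about 167°. I'll add the last ~11°, then back out.

```bash
python3 -m handwheel '[[-0.034,-0.033,0,0,0,0],[-0.065,-0.069,0,0,0,0]]' >/dev/null
python3 - <<'E'
from h import *
print(chinow()); grab('wrist'); print(chinow()); arc(143,[133,120,100])
E
```

```text
(np.float64(141.0), np.float64(42.9), np.float64(108.3), [-4.6, 4.4, 1.4], 'T', np.float64(0.258))
(np.float64(142.5), np.float64(43.3), np.float64(108.4), [-2.0, 3.0, 0.0], 'T', np.float64(0.154))
[[0.049,0.054,0,0,0,0],[0.125,0.111,0,0,0,0],[0.262,0.161,0,0,0,0]]
```

```bash
python3 -m handwheel '[[0.049,0.054,0,0,0,0],[0.125,0.111,0,0,0,0],[0.2,0.14,0,0,0,0],[0.2,0.14,-0.3,0,0,0],[0.2,0.14,-0.7,0,0,0],[0.2,0.14,-1,0,0,0],[0.6,0.14,-1,0,0,0],[1,0.14,-1,0,0,0],[1,0.14,-1,0,0,0]]'
python3 -m handwheel '[[0.5,0,0,0,0,0],[1,0,0,0,0,0],[1,0,0,0,0,0],[1,0,0,0,0,0]]' | head -2
python3 - <<'E'
from h import *
import pickle
im=grab('scene'); pickle.dump(im,open('s9.pkl','wb')); P=cloud(im)
hsv=cv2.cvtColor(im['frame'],cv2.COLOR_RGB2HSV).astype(int)
m=(hsv[...,1]<40)&(hsv[...,2]>150)&(abs(P[...,2]-18)<5)&(abs(P[...,0]-580)<100)&(abs(P[...,1]+90)<160)
m=cv2.morphologyEx(m.astype(np.uint8),cv2.MORPH_OPEN,np.ones((3,3)))>0
print(cv2.minAreaRect(P[m][:,:2].astype(np.float32)))
c=cv2.resize(im['frame'][170:280,195:325],None,fx=6,fy=5.4,interpolation=cv2.INTER_CUBIC); cv2.imwrite('pics/c9.png',c[...,::-1])
E
```

```text
clock: 18.2
ee_pos: [524.0, -54.7, 382.1]
orientation: [[-0.983, 0.185, -0.001], [0.185, 0.983, 0.0], [0.001, 0.0, -1.0]]
ft_force: [1.1, 0.7, 0.3]
gripper_width: 0.004
grip_force: 0.0
clock: 18.7
ee_pos: [429.8, -37.3, 382.4]
((587.4244995117188, -88.87696838378906), (259.69354248046875, 72.24188995361328), 79.44799041748047)
```

View pics/c9.png

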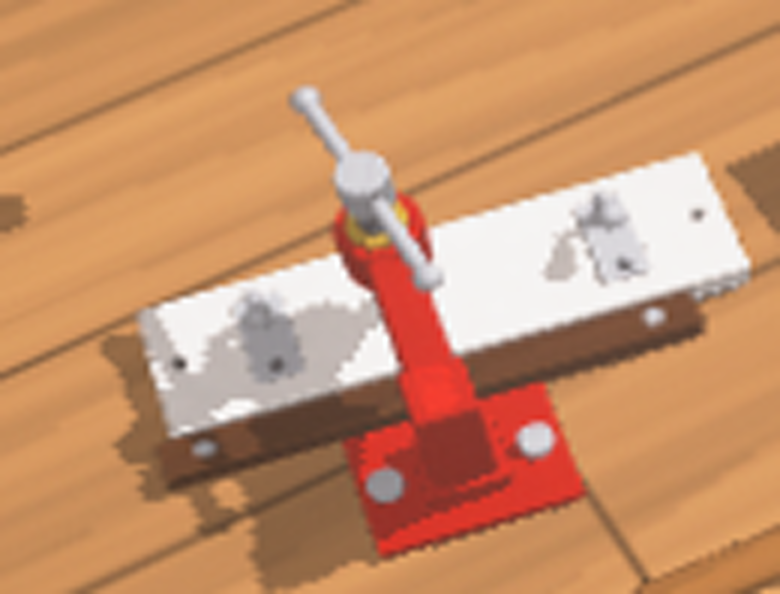

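The board lies flush: its yaw is 79.4°, the same as the stop's. The bar now points along roughly (305,98)–(428,277), and the arm is clear. Handing in.

```bash
python3 - <<'E'
from h import *
import pickle
im=pickle.load(open('s9.pkl','rb')); f=lambda q:(np.array(q)+.5)/[6,5.4]+[195,170]-.5
c=ray(im,f([(428,277),(305,98)]),124); d=c[0]-c[1]; print(np.linalg.norm(d),np.degrees(np.arctan2(d@YC,-d@XC))%360)
print(bot.finish_job())
E
```

```text
109.54203507579624 168.36147996852452
the job is handed in; nothing more can be done
None
```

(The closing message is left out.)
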